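Turn the packing binder on to its third divider

TASK

The packing-instruction binder lies open with three stiff divider leaves on its right-hand side. Open it at the third divider: with a fingertip under the overhanging tabs, turn the upper two leaves (together or one after the other) over the rings so that both lie flat on the left-hand side, and leave the third leaf lying on the right. Only push the leaves gently with the fingers, never pinch or force them, do not press hard on the binder, and leave everything else on the bench where it is.

Things in the scene. Friction and masses are not known exactly. Their poses are not given: they have to be found in the camera images.
- binder: open ring binder, fixed to the bench. Origin on the bench under the middle of its spine; x runs along the spine, away from the robot at yaw 0, y to its left, z up. Black covers 3 mm thick reach 174 mm either side of the spine and 120 mm either way along it. On each lies a solid page block, 17 to 155 mm from the spine, its top 31 mm above the bench. Two rings stand at x = +40 and -40 mm, top 69 mm high.
- ring_axis (a point): middle of the axis about which all the leaves turn: centre line of the rings, along the binder's x, 42 mm above the bench. Leaves swing freely: past upright a leaf falls to the left by itself. A leaf raised from below carries along those lying on it.
- leaf_top (a joint): angle of the uppermost leaf: 0 flat on the right (at the start), 1.57 upright over the rings, 3.14 flat on the left. All three leaves are alike: stiff grey plastic, 3 mm thick, about 100 g, 214 mm along the spine, reaching 16 to 165 mm from the ring axis, and one tab. They lie 5 mm apart in height, the second level with the ring axis.
- leaf_second (a joint): angle of the second leaf, same meaning; 0 at the start
- leaf_third (a joint): angle of the third, lowest leaf, same meaning; 0 at the start, and it is to stay there
- tab_top: tab of the top leaf, at the end away from the robot (binder x = +70 mm). Origin: middle of its outer edge at half thickness, 188 mm from the ring axis, 47 mm above the bench at the start; moves with the leaf. Each tab is 50 mm wide along the spine, 3 mm thick and sticks out 23 mm past the leaf's edge, 14 mm past the cover, with free space below it down to the bench or cover.
- tab_second: tab of the second leaf, in the middle (binder x = 0), otherwise alike; origin 42 mm above the bench at the start
- tab_third: tab of the third leaf, at the end nearest the robot (binder x = -70 mm), otherwise alike; origin 37 mm above the bench
- label_top: clear label holder, 48 by 21 mm, 1.5 mm thick, blank, on the upper face (as the leaf lies at the start) of the tab of the top leaf; origin in the middle of its underside
- label_second: clear label holder, 48 by 21 mm, 1.5 mm thick, blank, on the upper face (as the leaf lies at the start) of the tab of the second leaf; origin in the middle of its underside
- label_third: clear label holder, 48 by 21 mm, 1.5 mm thick, blank, on the upper face (as the leaf lies at the start) of the tab of the third leaf; origin in the middle of its underside
- tint_can: bystander: paint tint can, 88 mm across, 103 mm high; origin under its middle
- tape_roll: bystander: roll of packing tape lying flat, 108 mm across, 48 mm high; origin under its middle
- caulking_gun: bystander: caulking gun with cartridge lying down, about 380 mm long along its x, 50 mm high, handle to its -y; origin under its middle
- tape_measure: bystander: tape measure, 64 by 34 mm, 62 mm high, beyond the binder's far end; origin under its middle
- safety_knife: bystander: closed safety knife 148 mm long along its x, 28 mm wide, 18 mm high, by the binder's near end; origin under its middle
- small_carton: bystander: small carton 130 by 90 mm, 75 mm high; origin under its middle

How it is judged:
At the end, for the whole second after the job is handed in: The top and second leaves lie flat on the left-hand side (within 0.14 rad of flat) and at rest; the third leaf lies on the right (within 0.1 rad of flat) (value of joint each of leaf_top, leaf_second above 3 rad and value of joint leaf_third below 0.1 rad and velocity of joint each of leaf_top, leaf_second below 0.1 rad/s); the robot touches nothing.
It fails at once if the third leaf raised by more than 0.5 rad (value of joint leaf_third above 0.5 rad).
It fails at once if a tab pinched: the fingers press on both of its faces at once ((contact force between the fingers and tab_top above 1 N and contact force between the fingers and label_top above 1 N) or (contact force between the fingers and tab_second above 1 N and contact force between the fingers and label_second above 1 N) or (contact force between the fingers and tab_third above 1 N and contact force between the fingers and label_third above 1 N)).
It fails at once if a tab forced with more than 15 N (contact force between the fingers and tab_top above 15 N or contact force between the fingers and tab_second above 15 N or contact force between the fingers and tab_third above 15 N).
It fails at once if the binder struck or leaned on with more than 25 N (contact force between any of the fingers, the arm and binder above 25 N).
It fails at once if a bystander moved by more than 25 mm (distance of any of tint_can, tape_roll, caulking_gun, tape_measure, safety_knife, small_carton from where it was at the start of the episode above 0.025 m).
It also fails if it takes over 45 s, if anything falls off the work surface, if the arm or the gripper's body presses on something with over 40 N, if the wrist force passes 120 N, or if a joint passes its speed limit or range.

ROBOT

A 7-joint arm with a two-finger parallel gripper is mounted at the origin on the work surface. World frame = base frame: x ahead of the robot, y to its left, z up, the work surface at z = 0. Lengths are in m, angles in rad, forces in N, time in s.
With the tool pointing down it reaches from about 0.425 to 0.925 m from the base axis. Payload 6.8 kg.
Tool frame: the origin (TCP) lies on the centre line of the jaws, within the pads' length; the fingertips stand 22 mm ahead of it and the grasp point (between the pads) lies 3 mm ahead of it (ctrl.tips_ahead is the distance from the TCP to the fingertips, in m); z points along the fingers, y is the line along which they close (so a half turn about z gives the same grasp; the last joint's range is limited). The gripper opens to 88 mm and grips with 3 to 60 N. Pads are 20 mm wide; open, the fingers measure 115 mm over their backs; the gripper's body (75 mm by 178 mm) begins 61 mm behind the grasp point.
Start: joints at [1.23, 0.477, 0.022, 1.555, -0.011, 1.109, -0.083], TCP at [0.156, -0.657, 0.245] pointing down, gripper open.
Joint ranges: [-2.96, 2.96], [-0.34, 2.1], [-1.41, 1.46], [0.24, 2.44], [-1.37, 4.51], [0.17, 1.92], [-2.96, 2.96]. Speed limits (rad/s): [2.39, 2.39, 3.14, 3.14, 3.14, 3.14, 3.14].

INTERFACE

Orientations are given as a rotation vector (axis times angle).
In Python, from bench import ctrl gives the robot as it stands.
- The arm moves only by the shell command python3 -m inch 'ROWS' [OPENING] [FORCE]. ROWS is JSON, a list of rows, each an object with "offset": the shift along the tool's x, y, z in mm, a list of three; "spin": the turn about the tool's z in degrees. In form: [{"offset": [x, y, z], "spin": spin}, ...]. A call has 1 to 10 rows; each row is the pose to reach, as a shift and turn from the pose commanded when the call began, along the tool's axes at that moment; what a row does not reach only later rows make up. A row lasts 1/8 s, in which the tool goes at most 62.5 mm and 10.7 degrees, less where a joint would pass 70% of its speed; a pose out of reach is approached as far as the arm can. A call with a gripper value outside its range is refused whole. OPENING is the opening in per cent of the stroke, from 0 (shut) to 100 (fully open), set as the call begins (- or left out, the last holds). The fingers move at their own pace and stop on an object; FORCE is the grip in N (left out, the last holds). Time passes only in rows, so rows that repeat a pose let the fingers close. It gives the time, the measured TCP pose, the force, the opening and the grip force at its end, in the units of the state.
- ctrl.observe(): the state, without advancing time (a new reading comes with each control period).
- ctrl.get_image(name): name is "side" or "top" or "wrist"; returns a dict with "image" (400x640x3 uint8, red, green, blue), "depth" (400x640 float32, m along the optical axis (not along the pixel's ray), 0 where there is no reading), "camera_matrix" (3x3 intrinsics, pixels), "R" (3x3) and "t" (3): a world point X has camera coordinates R X + t; the wrist camera has in their place "T_tool_cam" (4x4, takes a point from camera to tool coordinates, whose origin is the TCP and whose axes are the flange's). Camera axes: x right, y down, z forward; pixel columns grow to the right and rows downward; lengths in m; the calibration is good to about 2 mm. A picture is of the moment at which its call begins: read the wrist's pose just before it.
- ctrl.sign_off(): hands the job in; it is judged then, once.
The state is a dict: "t": time; "joint_positions": joint angles; "dq": joint speeds; "joint_torque": joint torques, N m; "tool_pos": TCP position; "tcp_rot": TCP orientation; "ft_force": force on the tool from outside, world axes, zero at the start; "wrist_torque": the same for the moment, N m; "finger_gap": finger opening in m; "gripper_force": force on a finger pad.
Only numpy, scipy, OpenCV 4.12 (cv2) and the standard library are available. Lean on these libraries where they do the work, as an engineer would, in place of code of your own. Each camera call takes 0.05 s, during which the arm holds its last target. There are 200 camera calls.

## Working session

There is one attempt and no reset: what is moved stays moved. The work goes in short steps, Python scripts to look and compute and a shell command to move; the robot and the scene stay as the last step left them, time stands still between calls to the robot, and variables do not carry over. Pictures are saved under pics/ and viewed, at most 10 in all, crops included, and the job is handed in when it is done.

```bash
mkdir -p pics; ls; python3 - <<'E'
from bench import ctrl
import cv2,numpy as np
for n in("top","side"):
    d=ctrl.get_image(n); cv2.imwrite(f"pics/{n}0.png",d["image"][:,:,::-1]); np.savez(f"pics/{n}0.npz",**{k:v for k,v in d.items()})
    print(n,np.round(-d["R"].T@d["t"],2))
s=ctrl.observe();print(s["t"],s["tool_pos"],s["tcp_rot"],s["ft_force"],ctrl.tips_ahead)
from scipy.spatial.transform import Rotation as R
print(R.from_rotvec(s["tcp_rot"]).as_matrix().round(2))
E
```

```text
pics
top [0.36 0.11 1.3 ]
side [ 0.32 -0.85  0.78]
0.1 [ 0.1556247  -0.6563277   0.24378468] [-3.11880340e+00 -3.64752227e-01  5.06439670e-04] [-0.61356784 -0.24677489 -0.30594146] 0.022
[[ 0.97  0.23 -0.  ]
 [ 0.23 -0.97  0.  ]
 [-0.   -0.   -1.  ]]
```

View pics/top0.png

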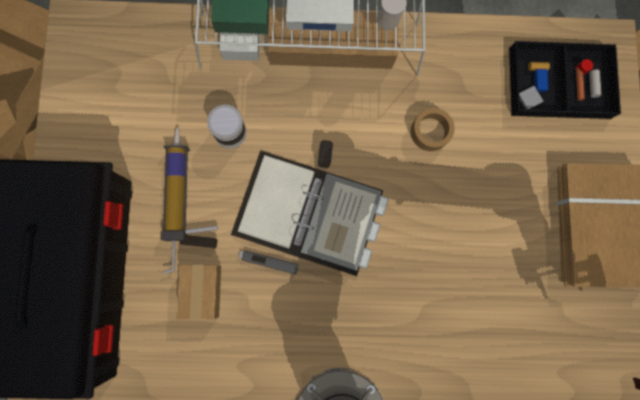

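View pics/side0.png

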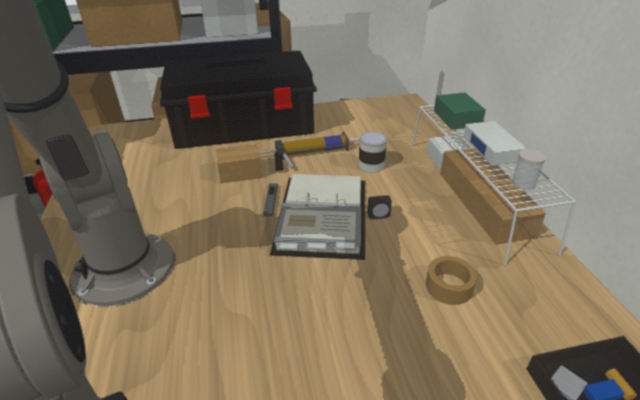

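The top view shows the binder with cover corners near (262,152), (383,190), (357,274) and (233,235), and the three light tabs near (380,207), (373,231) and (365,259). The knife is at its near end, the tape measure at its far end, and the right side is free. I'll enlarge it.

```bash
python3 - <<'E'
import cv2
im=cv2.imread("pics/top0.png")[145:285,225:400]
cv2.imwrite("pics/crop.png",cv2.resize(im,(700,560),interpolation=cv2.INTER_CUBIC))
E
```

```text
(no output)
```

View pics/crop.png

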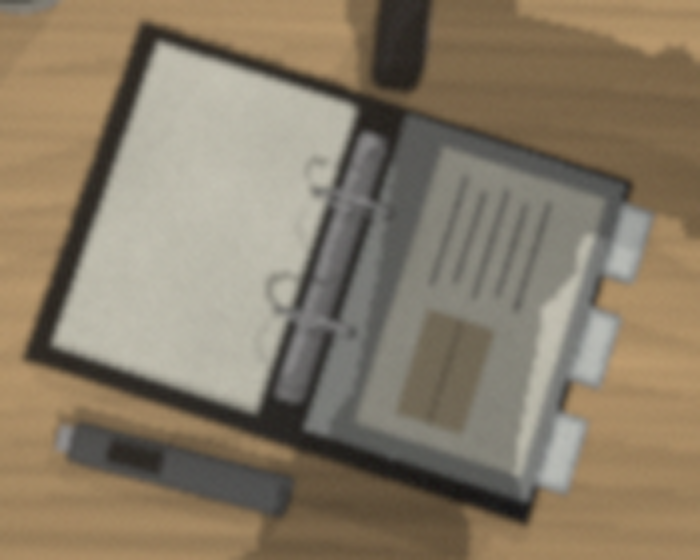

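The crop shows cover corners at (148,24), (632,183), (528,520) and (27,357). The tabs' outer edges run (653,210)-(636,282), (621,316)-(602,387) and (587,420)-(567,492). Next I fit the pose.

```bash
cat > h.py <<'E'
import numpy as np
from scipy.spatial.transform import Rotation as R
def b2w(p,pose):
    c,s=np.cos(pose[2]),np.sin(pose[2]); p=np.atleast_2d(p)
    return np.c_[pose[0]+c*p[:,0]-s*p[:,1],pose[1]+s*p[:,0]+c*p[:,1],p[:,2]]
E
python3 - <<'E'
from h import *
from scipy.optimize import least_squares
d=np.load("pics/top0.npz")
px=np.array([(148,24),(632,183),(528,520),(27,357),(653,210),(636,282),(621,316),(602,387),(587,420),(567,492)])/4+[225,145]-.375
P=np.array([(.12,.174,.003),(.12,-.174,.003),(-.12,-.174,.003),(-.12,.174,.003),
(.095,-.188,.047),(.045,-.188,.047),(.025,-.188,.042),(-.025,-.188,.042),(-.045,-.188,.037),(-.095,-.188,.037)])
def pr(q):
    c=b2w(P,q)@d["R"].T+d["t"]; u=c@d["camera_matrix"].T; return u[:,:2]/u[:,2:]
f=least_squares(lambda q:(pr(q)-px).ravel(),[.5,.1,-.3],loss="soft_l1")
print(f.x,(pr(f.x)-px).round(1).tolist())
q=f.x
for n,p in dict(top=(.07,-.188,.047),sec=(0,-.188,.042),third=(-.07,-.188,.037),axis=(0,0,.042)).items():
    w=b2w(p,q)[0]; print(n,w.round(4),np.hypot(*w[:2]).round(3))
K=d["camera_matrix"]
for uv in [(380,207),(373,231),(365,259)]:
    z=np.median(d["depth"][uv[1]-1:uv[1]+2,uv[0]-1:uv[0]+2]); c=np.linalg.inv(K)@[*uv,1]*z
    print((d["R"].T@(c-d["t"])).round(4))
E
```

```text
[ 0.52020374  0.09334157 -0.2903693 ] [[-1.7, -1.3], [0.7, -1.0], [0.1, 1.0], [-1.2, 0.1], [0.7, 0.2], [-0.6, 0.5], [0.6, -0.5], [-0.4, 0.3], [0.8, -0.4], [0.1, 0.4]]
top [ 0.5334 -0.1068  0.047 ] 0.544
sec [ 0.4664 -0.0868  0.042 ] 0.474
third [ 0.3993 -0.0667  0.037 ] 0.405
axis [0.5202 0.0933 0.042 ] 0.529
[ 0.5312 -0.0914  0.0497]
[ 0.4693 -0.0742  0.0465]
[ 0.3979 -0.0553  0.04  ]
```

```bash
python3 - <<'E'
from bench import ctrl
import cv2
d=ctrl.get_image("wrist"); cv2.imwrite("pics/w0.png",d["image"][:,:,::-1]); print(d["T_tool_cam"].round(3),d["camera_matrix"].round(1))
E
```

```text
[[ 0.001 -0.967 -0.253  0.069]
 [ 1.     0.001  0.    -0.   ]
 [ 0.    -0.253  0.967 -0.139]
 [ 0.     0.     0.     1.   ]] [[332.8   0.  312.6]
 [  0.  332.8 198.4]
 [  0.    0.    1. ]]
```

View pics/w0.png

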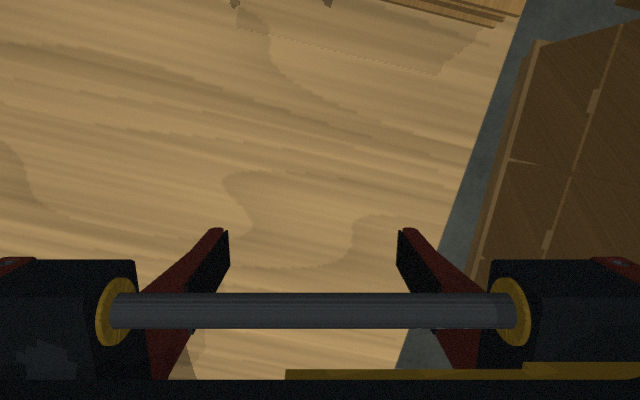

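The wrist view shows tapered fingers with black pads and free bench on the approach. The tool always points straight down. So I'll put the sides of the shut fingers against the second tab's outer edge and lift along the arc, guided by the force reading.

```bash
cat >> h.py <<'E'
Q=(.5202,.0933,-.2904)
def st():
    "TCP in binder axes, force in binder axes, tool axes' yaw in binder axes"
    from bench import ctrl
    s=ctrl.observe(); M=R.from_rotvec(s["tcp_rot"]).as_matrix(); B=R.from_euler("z",Q[2]).as_matrix()
    p=B.T@(s["tool_pos"]-[Q[0],Q[1],0])
    return s,M,B,p
def to(x,y,z,yaw=np.pi/2):
    "offset (mm) and spin (deg) to bring the TCP to binder x,y,z (mm), tool x at yaw in binder axes"
    s,M,B,p=st(); T=B.T@M
    print("t",round(s["t"],2),"p_b mm",(p*1e3).round(1),"F_b",(B.T@s["ft_force"]).round(2),"tilt",(T[:,2]).round(3))
    a=np.arctan2(T[1,0],T[0,0]); print("offset",(T.T@(np.array([x,y,z])-p*1e3)).round(1),"spin",np.degrees(-(yaw-a)).round(1))
E
python3 -c "
from h import *; to(0,-240,200)"
```

```text
t 0.15 p_b mm [-134.7 -822.7  243.9] F_b [0.52 0.09 1.11] tilt [-0.001  0.001 -1.   ]
offset [ 407.8 -437.4   44.5] spin -60.0
```

```bash
python3 -m inch '[{"offset":[41,-44,5],"spin":-6},{"offset":[82,-88,10],"spin":-12},{"offset":[122,-131,14],"spin":-18},{"offset":[163,-175,18],"spin":-24},{"offset":[204,-219,22],"spin":-30},{"offset":[245,-262,27],"spin":-36},{"offset":[286,-306,31],"spin":-42},{"offset":[326,-350,36],"spin":-48},{"offset":[367,-394,40],"spin":-54},{"offset":[408,-437,44],"spin":-60}]' 0 5; python3 -c "
from h import *; to(0,-230,47)"
```

```text
t: 1.4
tool_pos: [0.4525, -0.1358, 0.2007]
tcp_rot: [2.517, 1.88, 0.0]
ft_force: [0.6, -0.3, 0.3]
finger_gap: 0.0005
gripper_force: 0.0
t 1.4 p_b mm [   0.7 -238.9  200.7] F_b [ 0.69 -0.12  0.29] tilt [ 0. -0. -1.]
offset [  9.   -0.8 153.6] spin 0.2
```

```bash
python3 -m inch '[{"offset":[3,-1,40],"spin":0},{"offset":[6,-1,90],"spin":0},{"offset":[10,-1,130],"spin":0},{"offset":[12,-1,150],"spin":0},{"offset":[14,-1,153],"spin":0},{"offset":[14,-1,153],"spin":0}]'; python3 -m inch '[{"offset":[5,0,0],"spin":0},{"offset":[10,0,0],"spin":0},{"offset":[15,0,0],"spin":0},{"offset":[18,0,0],"spin":0},{"offset":[19,0,0],"spin":0},{"offset":[20,0,0],"spin":0}]'; python3 - <<'E'
from h import *; to(0,-198,47)
from bench import ctrl; import cv2
d=ctrl.get_image("wrist"); cv2.imwrite("pics/w1.png",d["image"][:,:,::-1])
E
```

```text
t: 2.15
tool_pos: [0.4554, -0.1237, 0.0481]
tcp_rot: [2.519, 1.876, 0.001]
ft_force: [0.1, 0.1, 0.2]
finger_gap: 0.0005
gripper_force: 0.0
t: 2.9
tool_pos: [0.4607, -0.1047, 0.0476]
tcp_rot: [2.52, 1.876, -0.0]
ft_force: [0.1, 0.1, 1.1]
finger_gap: 0.0004
gripper_force: 0.0
t 2.9 p_b mm [  -0.4 -206.7   47.6] F_b [0.05 0.11 1.06] tilt [-0. -0. -1.]
offset [8.7 0.3 0.6] spin -0.0
```

View pics/w1.png

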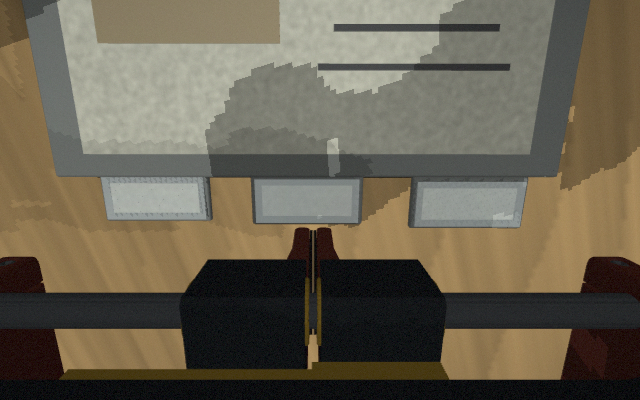

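The view shows the fingertips (313,228) just short of the outer edge of the middle tab (row 222) and centred on it. I'll creep into contact.

```bash
python3 -m inch '[{"offset":[2,0,0],"spin":0},{"offset":[4,0,0],"spin":0},{"offset":[5,0,0],"spin":0},{"offset":[6,0,0],"spin":0}]'|sed -n '2p;4p'; python3 -c "
from h import *; to(0,-198,47)";for i in 1 2 3; do sleep 0; done; python3 -m inch '[{"offset":[1,0,0],"spin":0},{"offset":[1,0,0],"spin":0}]'|sed -n '2p;4p';  python3 -c "
from h import *; to(0,-198,47)"
```

```text
tool_pos: [0.4625, -0.0988, 0.0477]
ft_force: [-0.3, 0.7, -0.3]
t 3.45 p_b mm [  -0.3 -200.6   47.7] F_b [-0.51  0.58 -0.32] tilt [ 0. -0. -1.]
offset [2.6 0.3 0.7] spin -0.0
tool_pos: [0.4627, -0.0978, 0.0477]
ft_force: [0.4, 0.0, 0.6]
t 3.7 p_b mm [  -0.3 -199.6   47.7] F_b [0.38 0.15 0.65] tilt [ 0.  0. -1.]
offset [1.6 0.3 0.7] spin -0.0
```

```bash
for c in 1; do python3 -m inch '[{"offset":[1,0,0],"spin":0},{"offset":[1,0,0],"spin":0}]'>/dev/null;  python3 -c "
from h import *; to(0,-198,47)"; done; python3 -m inch '[{"offset":[1,0,0],"spin":0},{"offset":[1,0,0],"spin":0}]'>/dev/null;  python3 -c "
from h import *; to(0,-198,47)"
```

```text
t 3.95 p_b mm [  -0.3 -199.    47.7] F_b [-0.78 -1.74  0.58] tilt [-0. -0. -1.]
offset [1.  0.3 0.7] spin -0.0
t 4.2 p_b mm [  -0.4 -199.    47.6] F_b [ 1.1  -5.    0.95] tilt [-0.    -0.002 -1.   ]
offset [1.  0.4 0.6] spin -0.1
```

```bash
python3 -m inch '[{"offset":[0,0,-1],"spin":0},{"offset":[0,0,-2],"spin":0},{"offset":[0,0,-3],"spin":0},{"offset":[0,0,-4],"spin":0}]'>/dev/null;  python3 - <<'E'
from h import *; to(0,-198,47)
from bench import ctrl; import cv2
d=ctrl.get_image("side"); cv2.imwrite("pics/s1.png",cv2.resize(d["image"][160:270,250:390,::-1],(700,550),interpolation=cv2.INTER_CUBIC))
E
```

```text
t 4.7 p_b mm [  -0.4 -198.9   51.5] F_b [ 0.97 -5.08 -1.06] tilt [-0.    -0.001 -1.   ]
offset [0.9 0.4 4.5] spin -0.1
```

View pics/s1.png

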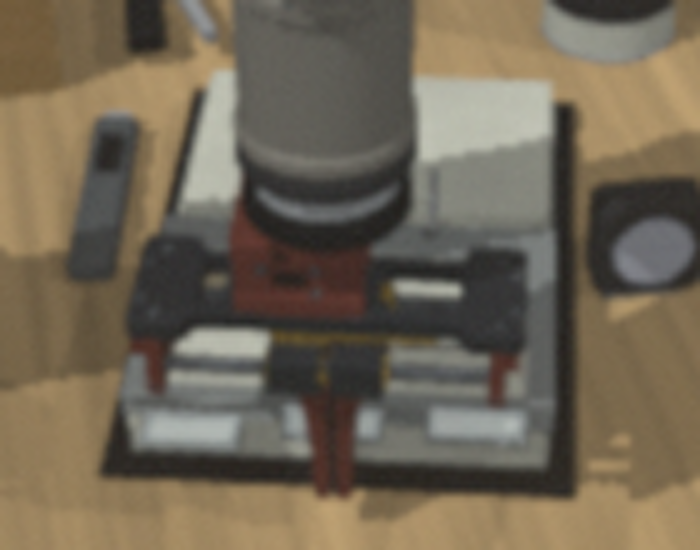

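```bash
python3 -m inch '[{"offset":[0,0,-2],"spin":0},{"offset":[0.2,0,-4],"spin":0},{"offset":[0.4,0,-6],"spin":0},{"offset":[0.6,0,-8],"spin":0},{"offset":[0.8,0,-11],"spin":0}]'>/dev/null;  cat >>h.py <<'E'
def tabs(n="wrist"):
    "median height profile over binder patches at the three tabs"
    from bench import ctrl
    s=ctrl.observe(); d=ctrl.get_image(n); K=d["camera_matrix"]; z=d["depth"]
    v,u=np.mgrid[:400,:640]; c=np.stack([(u-K[0,2])/K[0,0]*z,(v-K[1,2])/K[1,1]*z,z],-1)[z>0]
    if n=="wrist":
        T=d["T_tool_cam"]; M=R.from_rotvec(s["tcp_rot"]).as_matrix(); w=(c@T[:3,:3].T+T[:3,3])@M.T+s["tool_pos"]
    else: w=(c-d["t"])@d["R"]
    B=R.from_euler("z",Q[2]).as_matrix(); b=(w-[Q[0],Q[1],0])@B
    for nm,x in dict(top=75,second=20,third=-75).items():
        m=(abs(b[:,0]*1e3-x)<6)&(b[:,1]<-.155)&(b[:,1]>-.187)&(b[:,2]<.2); h=b[m,2]*1e3
        print(nm,m.sum(),np.percentile(h,[5,50,95]).round(0) if m.sum() else "")
E
python3 -c "
from h import *; to(0,-198,47); tabs(); tabs('side')"
```

```text
t 5.38 p_b mm [  -0.4 -198.3   62.6] F_b [ 1.2  -6.34 -0.72] tilt [-0.001 -0.002 -1.   ]
offset [ 0.4  0.4 15.6] spin -0.1
top 5975 [ 58. 127. 137.]
second 9626 [ 57. 143. 155.]
third 4013 [ 38. 124. 135.]
top 132 [ -0.  59. 165.]
second 124 [ -1.  40. 165.]
third 136 [ -0.  40. 165.]
```

```bash
python3 -m inch '[{"offset":[0.2,0,-3],"spin":0},{"offset":[0.4,0,-6],"spin":0},{"offset":[0.8,0,-9],"spin":0},{"offset":[1.2,0,-12],"spin":0},{"offset":[1.6,0,-15],"spin":0},{"offset":[2.1,0,-18],"spin":0}]'>/dev/null; python3 -c "
from h import *; to(0,-198,47); tabs(); tabs('side')"
```

```text
t 6.22 p_b mm [  -0.4 -196.1   80.6] F_b [ 0.9  -4.87 -0.01] tilt [-0.    -0.002 -1.   ]
offset [-1.8  0.5 33.6] spin -0.1
top 6375 [ 74. 146. 156.]
second 9474 [ 74. 161. 173.]
third 4153 [ 38. 144. 153.]
top 145 [ -0.  41. 183.]
second 144 [ -0.  39. 183.]
third 137 [ -0.  40. 183.]
```

```bash
python3 -m inch '[{"offset":[0.6,0,-3],"spin":0},{"offset":[1.2,0,-6],"spin":0},{"offset":[1.8,0,-9],"spin":0},{"offset":[2.5,0,-12],"spin":0},{"offset":[3.3,0,-15],"spin":0},{"offset":[4.1,0,-18],"spin":0},{"offset":[5,0,-21],"spin":0},{"offset":[5.9,0,-24],"spin":0}]'>/dev/null; python3 -c "
from h import *; to(0,-198,47); tabs()"
```

```text
t 7.33 p_b mm [  -0.4 -190.2  104.7] F_b [ 0.15 -5.93  0.39] tilt [-0.    -0.002 -1.   ]
offset [-7.7  0.4 57.7] spin -0.1
top 7041 [ 98. 170. 180.]
second 9140 [ 97. 185. 197.]
third 4682 [ 39. 169. 177.]
```

```bash
python3 -m inch '[{"offset":[1.6,0,-5],"spin":0},{"offset":[3.4,0,-10],"spin":0},{"offset":[5.3,0,-15],"spin":0},{"offset":[7.4,0,-20],"spin":0},{"offset":[9.7,0,-25],"spin":0},{"offset":[12.2,0,-30],"spin":0},{"offset":[15,0,-35],"spin":0},{"offset":[18,0,-40],"spin":0},{"offset":[21,0,-45],"spin":0},{"offset":[24,0,-50],"spin":0}]'>/dev/null; python3 - <<'E'
from h import *; to(0,-198,47)
from bench import ctrl; import cv2
d=ctrl.get_image("side"); cv2.imwrite("pics/s2.png",cv2.resize(d["image"][110:270,240:400,::-1],(600,600),interpolation=cv2.INTER_CUBIC))
E
```

```text
t 8.62 p_b mm [  -0.4 -165.9  154.9] F_b [ 0.34 -5.53  2.78] tilt [-0.    -0.001 -1.   ]
offset [-31.9   0.4 107.9] spin -0.1
```

View pics/s2.png

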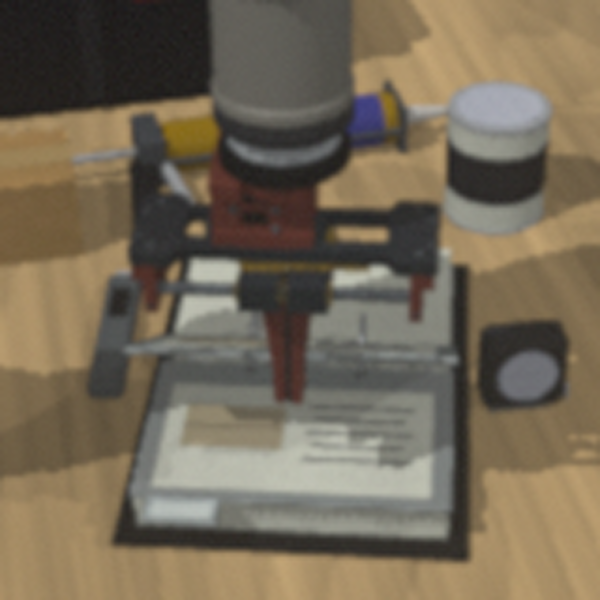

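```bash
python3 -m inch '[{"offset":[6,0,-7],"spin":0},{"offset":[12,0,-15],"spin":0},{"offset":[19,0,-22],"spin":0},{"offset":[26,0,-29],"spin":0},{"offset":[34,0,-36],"spin":0},{"offset":[42,0,-42],"spin":0},{"offset":[50,0,-48],"spin":0},{"offset":[58,0,-53],"spin":0},{"offset":[66,0,-57],"spin":0},{"offset":[75,0,-60],"spin":0}]'>/dev/null; python3 - <<'E'
from h import *; to(0,-198,47); tabs()
E
```

```text
t 9.93 p_b mm [ -0.4 -89.3 214.8] F_b [ 0.09 -1.32  0.57] tilt [-0.  0. -1.]
offset [-108.7    0.5  167.8] spin -0.0
top 132 [-2. 37. 39.]
second 26 [36. 37. 38.]
third 139 [36. 37. 39.]
```

```bash
python3 -m inch '[{"offset":[9,0,-2],"spin":0},{"offset":[18,0,-4],"spin":0},{"offset":[27,0,-5],"spin":0},{"offset":[36,0,-5],"spin":0},{"offset":[45,0,-5],"spin":0},{"offset":[54,0,-5],"spin":0},{"offset":[63,0,-5],"spin":0},{"offset":[72,0,-5],"spin":0},{"offset":[81,0,-5],"spin":0},{"offset":[90,0,-5],"spin":0}]'>/dev/null; python3 - <<'E'
from h import *; to(0,-198,47)
E
python3 -m inch '[{"offset":[8,0,0],"spin":0},{"offset":[16,0,0],"spin":0},{"offset":[24,0,0],"spin":0},{"offset":[32,0,0],"spin":0},{"offset":[40,0,0],"spin":0},{"offset":[40,0,0],"spin":0},{"offset":[40,0,0],"spin":0}]'>/dev/null; python3 - <<'E'
from h import *; to(0,-198,47)
from bench import ctrl; import cv2
d=ctrl.get_image("side"); cv2.imwrite("pics/s3.png",cv2.resize(d["image"][110:270,240:400,::-1],(600,600),interpolation=cv2.INTER_CUBIC))
E
```

```text
t 11.22 p_b mm [ -0.3   0.8 219.6] F_b [0.76 0.18 0.22] tilt [-0.  0. -1.]
offset [-198.8    0.4  172.6] spin -0.0
t 12.1 p_b mm [-2.000e-01  3.990e+01  2.196e+02] F_b [-0.53  0.38 -0.59] tilt [-0. -0. -1.]
offset [-237.8    0.4  172.6] spin -0.0
```

View pics/s3.png

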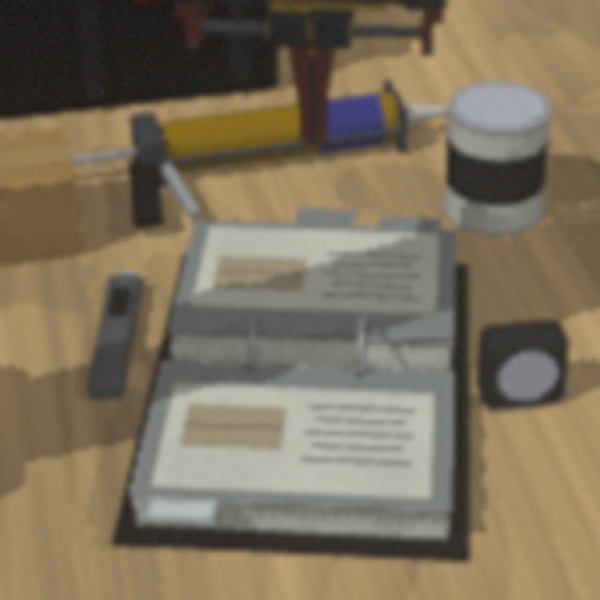

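The side view shows both leaves on the left, with their tabs at (325,217) and (408,222). The third leaf and its tab (180,510) are still on the right, and the gripper is clear above. I'll lift a little, let it settle, check flatness by depth and hand in.

```bash
python3 -m inch '[{"offset":[0,0,-20],"spin":0},{"offset":[0,0,-40],"spin":0},{"offset":[0,0,-40],"spin":0},{"offset":[0,0,-40],"spin":0},{"offset":[0,0,-40],"spin":0},{"offset":[0,0,-40],"spin":0}]'>/dev/null; python3 - <<'E'
from h import *
from bench import ctrl
d=ctrl.get_image("side"); K=d["camera_matrix"]; z=d["depth"]
v,u=np.mgrid[:400,:640]; c=np.stack([(u-K[0,2])/K[0,0]*z,(v-K[1,2])/K[1,1]*z,z],-1)[z>0]
b=((c-d["t"])@d["R"]-[Q[0],Q[1],0])@R.from_euler("z",Q[2]).as_matrix()*1e3
for y in(40,80,120,150,-40,-80,-120,-150):
    m=(abs(b[:,1]-y)<8)&(abs(b[:,0])<90)&(b[:,2]<150); print(y,m.sum(),np.percentile(b[m,2],[10,50,90]).round(1) if m.any() else "")
E
```

```text
40 198 [42.  43.9 45.7]
80 196 [42.4 44.2 45.9]
120 178 [42.1 44.  45.9]
150 174 [42.4 44.1 45.9]
-40 249 [37.2 38.8 40.7]
-80 265 [37.4 39.3 40.7]
-120 292 [37.4 39.2 40.9]
-150 784 [ 3.8 22.9 40.1]
```

Both sides lie flat: the left at a constant 44 mm and the third leaf at 39 mm.

```bash
python3 -c "
from bench import ctrl; print(ctrl.sign_off())"
```

```text
the job is handed in; nothing more can be done
None
```

The job is handed in: the top and second leaves lie flat on the left, the third leaf stayed flat on the right, and the gripper is clear of everything; pushes on the tab read about 6 N at the checks, but the verdict itself was not shown to me.

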